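# Close the swing clamp on a filter cell

### The job

Close the quick clamp of the filter cell, using only the outside of the fingers and the fingertips: push the swung-out strap round over the lid until it is fully home in its keeper, and only then push the cam lever all the way down so that its cam clamps the lid. Do not grasp or lift anything; leave the lid in its seat, and do not disturb the dropper bottle, the rubber stopper and the stopwatch that stand around. Finish clear of everything.

Things in the scene. Friction and masses are not known exactly. Their poses are not given: they have to be found in the camera images.
- fixture: Clamping base, fixed to the worktop: aluminium plate 240 x 100 mm, top 12 mm above the worktop. Origin on the worktop under the plate's centre; x along the plate from the keeper end to the strap pivot end (roughly away from the robot, yaw within 0.5 rad), y to the left of that, z up.
- cell_rim (a point): Centre of the mouth of the round steel cell, 50 mm above the base's origin. The cell is 68 mm across; a short outlet nipple on its +y side reaches y = +46 mm, 28 mm above the worktop.
- keeper_slot (a point): In the slot of the keeper, at x = -95 mm of the base, 66 mm above the worktop, where the strap's end comes to rest. The keeper is a dark C-shaped steel block, open to -y: 18 mm long in x, from y = -17 to +20 mm, 84 mm high, slot 60 to 76 mm above the worktop, back wall from y = +14 mm.
- strap_pivot (a point): On the vertical axis of the strap's pivot at mid thickness of the strap, 66 mm above the worktop; fixed at x = +75 mm, y = 0 of the base. The post below it is 22 mm across.
- strap (a joint): Angle of the strap about its vertical pivot, rad: 0 = home over the lid (hard stop), growing as it swings out to the base's -y side (counterclockwise from above), stop at 1.9; starts at 0.8 to 1.4. From the pivot the strap points along the base's -x turned counterclockwise by this angle. Stays where it is left; friction under 3 N at strap_end.
- strap_end (a point): On the strap's middle line 135 mm from its pivot: the free place to push against its side (at home, keep clear of the keeper, 161 to 179 mm from the pivot). The strap is a flat steel double bar 25 mm wide, 8 mm thick, 62 to 70 mm above the worktop all along (4 mm over the lid), tip 179 mm from the pivot.
- lever (a joint): Angle of the cam lever about its axle, rad: 0 = fully raised (0.85 rad above level), 0.80 = fully down on its stop (0.05 rad above level); starts at 0 to 0.15. Stays where it is left and travels with the strap. It leans and goes down towards the strap's pivot. Needs 2 N at the ball, and some 6 N from 0.5 on, where the cam clamps. Push it along its arc: pressed straight down while raised it may stick.
- lever_axle (a point): Centre of the lever's level axle, which lies across the strap, on the strap 75 mm from its pivot (over the cell's middle when home), 88 mm above the worktop. The steel ears that carry it reach 96 mm.
- lever_ball (a point): Centre of the black ball, 18 mm across, at the lever's end, 62 mm from the axle; the steel rod to it is 10 mm thick. Raised: about 134 mm above the worktop and 41 mm from the axle towards the strap's pivot; fully down: about 91 mm above the worktop and 62 mm from the axle.
- cam: The dark eccentric disc, 34 mm across and 11 mm thick, on the lever's axle between the strap's bars; it turns with the lever. Origin on the axle. With the strap home and the lever down it presses on the lid's middle; with the lever raised it clears the lid by 2 to 3 mm.
- lid: Loose flat aluminium lid of the cell, 72 mm across, 8 mm thick above the rim, seated by a 51 mm spigot in the cell's mouth (about 2.5 mm of play all round). Origin at the centre of the spigot's underside, 44 mm above the worktop; lid top at 58 mm. z up.
- dropper_bottle: Bystander, loose: small amber bottle with a black cap, 37 mm across, 83 mm high, left of the base. Origin at the centre of its underside.
- stopper: Bystander, loose: red-brown rubber stopper, 38 mm across, 24 mm high, left of the base nearer the robot. Origin at the centre of its underside.
- stopwatch: Bystander, loose: round stopwatch lying face up, 74 x 53 x 15 mm, to the right of the base's keeper end. Origin at its underside. Further out, tall glass baths on blue cabinets stand left and right of the workplace, from about y = +0.32 m and y = -0.42 m outwards: keep the arm clear of them.
Mind the look-alikes: they are no part of the job. Leave any brown or orange look-alike of the lid alone.

How it is judged:
By the outcome, as a careful person would: the job done as asked, in the order asked, and still so for the second after the job is handed in, with the robot touching nothing.
It also fails if it takes over 54 s, if anything falls off the work surface, if the arm or the gripper's body presses on something with over 40 N, if the wrist force passes 120 N, or if a joint passes its speed limit or range.

### The arm

A 6-joint arm with a two-finger parallel gripper is mounted at the origin on a cart in front of the work surface, level with it; the furniture and walls round the work are solid. World frame = base frame: x ahead of the robot, y to its left, z up, the work surface at z = 0. Lengths are in m, angles in rad, forces in N, time in s.
With the tool pointing down it reaches from about 0.25 to 0.775 m from the base axis. Payload 4 kg.
Tool frame: the origin (TCP) lies between the finger pads; the fingertips stand 14 mm ahead of it and the grasp point (between the pads) lies 5 mm behind it; z points along the fingers, y is the line along which they close (so a half turn about z gives the same grasp; the last joint's range is limited). The gripper opens to 94 mm and grips with 3 to 60 N. Pads are 16 mm wide; open, the fingers measure 119 mm over their backs; the gripper's body (75 mm by 177 mm) begins 78 mm behind the grasp point.
Start: joints at [1.156, 0.087, 1.371, -0, 1.684, -0.103], TCP at [0.169, 0.523, 0.22] pointing down, gripper open.
Joint ranges: [-3.1, 3.1], [-0.76, 2.03], [0.27, 2.55], [-1.08, 4.22], [0.17, 2.65], [-2.57, 2.57]. Speed limits (rad/s): [2.79, 2.79, 3.14, 3.14, 3.14, 3.14].

### API

Orientations are given as [roll, pitch, yaw] about the fixed x, y, z axes, in that order (R = Rz(yaw) Ry(pitch) Rx(roll)).
In Python, from bench import robot, snapshot gives the robot as it stands.
- The arm moves only by the tool carry_out, never from a script. Its argument "motion" is text: rows parted by semicolons, each of 4 numbers parted by spaces: the shift along the tool's x, y, z each as a share of 0.15 m, from -1 to 1, then the turn about the tool's z as a share of 180 degrees, from -1 to 1. A call has exactly 8 rows; each row is the pose to reach, as a shift and turn from the pose commanded when the call began, along the tool's axes at that moment, turning the shorter way round; what a row does not reach only later rows make up. A row lasts 1/10 s, in which the tool goes at most 50 mm and 8.59 degrees, less where a joint would pass 70% of its speed; a pose out of reach is approached as far as the arm can. A call with a number of a shift or a turn outside -1 to 1 is refused whole. A call with a gripper value outside its range is refused whole. "grip" is the opening, from -1 (shut) to 1 (fully open), set as the call begins (left out, the last holds). The fingers move at their own pace and stop on an object; the grip force is fixed at half the most. Time passes only in rows, so rows that repeat a pose let the fingers close, or fill a call up. It gives the time, the measured TCP pose, the force, the opening and the grip force at its end, in the units of the state.
- robot.get_obs(): the state, without advancing time (a new reading comes with each control period).
- snapshot(name): name is "scene" or "top"; returns a dict with "image" (384x512x3 uint8, red, green, blue), "fx", "fy", "cx", "cy" (pixels), "distortion" ([k1, k2, p1, p2, k3] as OpenCV has them; the pictures are not rectified), "pose" (4x4, takes a point from camera to world coordinates). Camera axes: x right, y up, looking along -z (the intrinsics and any distortion apply to the point x, -y, -z); pixel columns grow to the right and rows downward; lengths in m; the calibration is good to about 2 mm. A picture is of the moment at which its call begins. There is no depth.
- robot.close_job(): hands the job in; it is judged then, once.
The state is a dict: "time": time; "joint_positions": joint angles; "qvel": joint speeds; "joint_torque": joint torques, N m; "tool_pos": TCP position; "ee_rot": TCP orientation; "wrist_force": force on the tool from outside, world axes, zero at the start; "wrist_torque": the same for the moment, N m; "width": finger opening in m; "finger_force": force on a finger pad.
Only numpy, scipy, OpenCV 4.12 (cv2) and the standard library are available. Lean on these libraries where they do the work, as an engineer would, in place of code of your own. Each camera call takes 0.05 s, during which the arm holds its last target. There are 200 camera calls.

## Working session

There is one attempt and no reset: what is moved stays moved. The work goes in short steps, Python scripts to look and compute and a tool call to move; the robot and the scene stay as the last step left them, time stands still between calls to the robot, and variables do not carry over. Pictures are saved under pics/ and viewed, at most 10 in all, crops included, and the job is handed in when it is done.

Besides the shell and the picture viewer there is one more tool, called after "Call:" by a JSON object that holds its "op" and its "data". carry_out: Moves the arm, as the interface text tells. Shift numbers are shares of 0.15 m and turn numbers shares of 180 degrees, none past 1 either way. Its arguments: {"type":"object","properties":{"motion":{"type":"string"},"grip":{"type":"number"}},"required":["motion"]}

```bash
mkdir -p pics
cat > h.py <<'E'
import numpy as np, cv2, pickle
from bench import robot, snapshot
def snap(name, fn):
    s=snapshot(name); cv2.imwrite(f'pics/{fn}.png', s['image'][:,:,::-1]); pickle.dump(s,open(f'pics/{fn}.pkl','wb')); return s
def load(fn): return pickle.load(open(f'pics/{fn}.pkl','rb'))
def K(s): return np.array([[s['fx'],0,s['cx']],[0,s['fy'],s['cy']],[0,0,1.]])
def ray(s,uv):
    p=cv2.undistortPoints(np.array([[uv]],float),K(s),np.array(s['distortion'],float))[0,0]
    T=np.array(s['pose']); return T[:3,3], T[:3,:3]@np.array([p[0],-p[1],-1])
def onz(s,uv,z):
    o,d=ray(s,uv); return o+d*(z-o[2])/d[2]
def proj(s,P):
    T=np.array(s['pose']); c=(np.atleast_2d(P)-T[:3,3])@T[:3,:3]; c=c*[1,-1,-1]
    return cv2.projectPoints(c,np.zeros(3),np.zeros(3),K(s),np.array(s['distortion'],float))[0][:,0]
E
python3 - <<'E'
from h import *
a=snap('scene','s0'); b=snap('top','t0')
print(robot.get_obs())
for s in (a,b): print(s['fx'],np.round(s['pose'],3))
cv2.imwrite('pics/both.png',cv2.resize(np.vstack([a['image'],b['image']])[:,:,::-1],(512,768)) if 0 else np.hstack([a['image'],b['image']])[:,:,::-1][:, :])
E
```

```text
{'time': 0.1, 'joint_positions': array([ 1.15588565e+00,  8.78674708e-02,  1.37210413e+00, -2.49572641e-05,
        1.68363548e+00, -1.03099901e-01]), 'qvel': array([ 1.08089832e-04, -1.08078042e-03, -3.28164357e-03,  6.88767288e-05,
        1.68738151e-03,  5.86517971e-04]), 'joint_torque': array([ 2.01512565e-03, -3.41252375e+01, -3.03301013e+01,  7.19825760e-02,
        3.04688606e-02, -7.82757138e-05]), 'tool_pos': array([0.16854681, 0.52302995, 0.21842816]), 'ee_rot': array([-3.13958637e+00, -1.82647224e-04,  2.82977891e+00]), 'wrist_force': array([ 0.01622378,  0.07944077, -0.70126978]), 'wrist_torque': array([-0.01029876,  0.02868023,  0.00505389]), 'finger_force': 0.0, 'width': 0.09398794408287324}
435.87237786360197 [[ 0.465  0.556 -0.689 -0.147]
 [-0.885  0.296 -0.358 -0.273]
 [ 0.005  0.777  0.63   0.711]
 [ 0.     0.     0.     1.   ]]
462.0179704954375 [[-0.007  0.987 -0.16   0.357]
 [-1.    -0.012 -0.028  0.05 ]
 [-0.029  0.159  0.987  0.96 ]
 [ 0.     0.     0.     1.   ]]
```

View pics/t0.png

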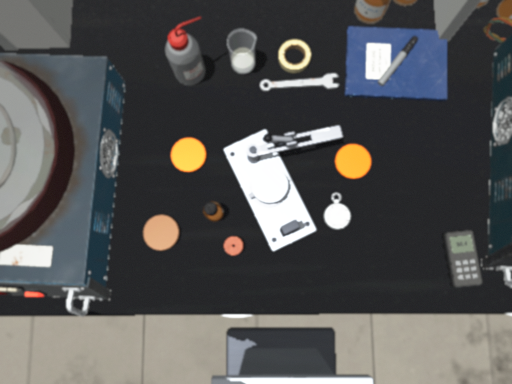

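View pics/s0.png

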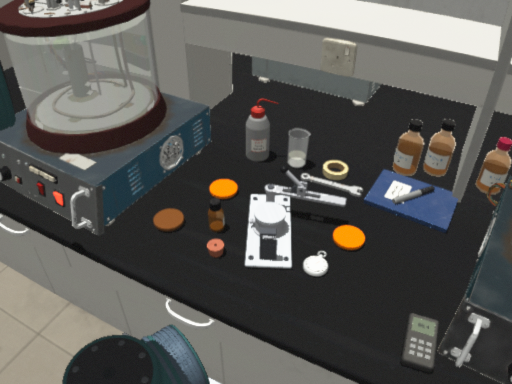

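Top view: the plate runs from about (258,140) at the pivot end to (293,235) at the keeper end. The strap goes from the pivot near (253,153) to its tip at (341,132), with the lever at (285,138). The bottle is at (213,211), the stopper at (233,245) and the stopwatch at (337,215). Possible look-alikes of the lid are the orange discs at (188,155) and (353,161) and the brown disc at (161,233); the real lid is the silver one at (270,185). I'll check that choice in a close crop.

Run:
```python
from h import *
b=load('t0'); im=b['image'][110:260,195:355]
cv2.imwrite('pics/c0.png',cv2.resize(im[:,:,::-1],None,fx=5,fy=4*1.25 if 0 else 4,interpolation=cv2.INTER_CUBIC) if 0 else cv2.resize(im[:,:,::-1],None,fx=4,fy=4,interpolation=cv2.INTER_CUBIC))
```

```text
(no output)
```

View pics/c0.png

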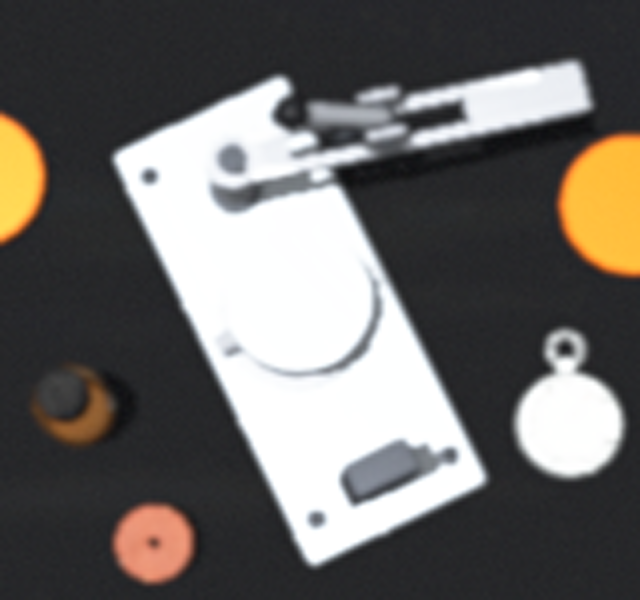

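The crop shows the plate corners at (114,157), (488,478) and (312,567), the strap tip at (580,60)/(592,107), the ball at (290,110), the pivot at (232,158) and the silver lid in its seat. That confirms the silver lid as the right one.

```bash
cat >> h.py <<'E'
def cr(u,v): return (195+(u+.5)/4-.5,110+(v+.5)/4-.5)
E
python3 - <<'E'
from h import *
b=load('t0')
A,B,C=[onz(b,cr(*p),.012) for p in [(114,157),(488,478),(312,567)]]
print(A,B,C,np.linalg.norm(A-C),np.linalg.norm(B-C))
c=(A+B)/2; ax=(A-C)[:2]; yaw=np.arctan2(ax[1],ax[0]); ay=(C-B)[:2]; print('yaw',yaw,np.arctan2(ay[1],ay[0])-np.pi/2,'c',c)
R=np.array([[np.cos(yaw),-np.sin(yaw)],[np.sin(yaw),np.cos(yaw)]])
piv=c[:2]+R@[.075,0]; print('piv',piv,'seen',onz(b,cr(232,158),.07))
tip=(onz(b,cr(580,60),.07)+onz(b,cr(592,107),.07))/2; d=tip[:2]-piv
th=np.arctan2(d[1],d[0])-(yaw+np.pi); th=(th+np.pi)%(2*np.pi)-np.pi
print('tip',tip,np.linalg.norm(d),'theta',th)
u=d/np.linalg.norm(d)
print('ball guess',piv+u*(.075-.041), onz(b,cr(290,110),.134))
print('bottle',onz(b,cr(62,392),.083),'stopper',onz(b,cr(154,542),.024),'watch',onz(b,cr(570,424),.015))
print('keeper',c[:2]+R@[-.095,0],'rim',c[:2])
for t in (0,th):
  a=yaw+np.pi+t; v=np.array([np.cos(a),np.sin(a)]); print(t,'end',piv+v*.135,'ball',piv+v*.034,'balldown',piv+v*.013)
s=load('s0'); print(proj(s,[*piv,.07]),proj(s,tip), proj(s,[*(c[:2]),.058]))
E
```

```text
[0.61274997 0.13450812 0.012     ] [ 0.4405869  -0.05762094  0.012     ] [0.39610336 0.03301814 0.012     ] 0.23924039871254077 0.1009664732495639
yaw 0.4380976449675743 0.4562416067365951 c [0.52666843 0.03844359 0.012     ]
piv [0.59458546 0.0702599 ] seen [0.59566848 0.07068126 0.07      ]
tip [ 0.63101655 -0.1053192   0.07      ] 0.17931883842090224 theta 1.3372866708850388
ball guess [0.60149303 0.03696898] [0.60089055 0.04222045 0.134     ]
bottle [0.47769367 0.15297641 0.083     ] stopper [0.4088432  0.11277832 0.024     ] watch [ 0.46757396 -0.09989424  0.015     ]
keeper [ 0.4406402  -0.00185708] rim [0.52666843 0.03844359]
0 end [0.47233482 0.01299053] ball [0.56379641 0.05583651] balldown [0.58281317 0.06474507]
1.3372866708850388 end [ 0.62201257 -0.06192464] ball [0.60149303 0.03696898] balldown [0.59722659 0.05753102]
[[270.35333026 186.44463019]] [[345.62460952 199.9842091 ]] [[269.64483168 211.04323221]]
```

Call:
{"op": "carry_out", "data": {"motion": "-0.05 -0.1 0 0; -0.14 -0.3 0 0; -0.23 -0.5 0 0; -0.32 -0.7 0 0; -0.41 -0.9 0 0; -0.46 -1 0 0; -0.46 -1 0 0; -0.46 -1 0 0", "grip": -1}}

```text
time: 0.9
tool_pos: [0.1884, 0.3597, 0.2194]
ee_rot: [3.141, -0.0, 2.829]
wrist_force: [0.6, 0.1, 0.3]
width: 0.0334
finger_force: 0.0
```

Call:
{"op": "carry_out", "data": {"motion": "-0.05 -0.1 0 0.03; -0.14 -0.3 0 0.08; -0.23 -0.5 0 0.13; -0.32 -0.7 0 0.18; -0.41 -0.9 0 0.23; -0.46 -1 0 0.28; -0.46 -1 0 0.32; -0.46 -1 0 0.34"}}

```text
time: 1.7
tool_pos: [0.2085, 0.1959, 0.2196]
ee_rot: [3.141, -0.001, 1.757]
wrist_force: [0.5, -0.1, -0.3]
width: 0.0002
finger_force: 0.0
```

Call:
{"op": "carry_out", "data": {"motion": "-0.07 0.09 0 0; -0.21 0.26 0 0; -0.36 0.44 0 0; -0.51 0.62 0 0; -0.66 0.8 0 0; -0.73 0.89 0 0; -0.73 0.89 0 0; -0.73 0.89 0 0"}}

```text
time: 2.5
tool_pos: [0.3595, 0.1141, 0.2192]
ee_rot: [-3.14, -0.001, 1.762]
wrist_force: [-0.1, 1.1, 0.1]
width: 0.0009
finger_force: 0.0
```

Call:
{"op": "carry_out", "data": {"motion": "-0.07 0.09 0 0; -0.21 0.26 0 0; -0.36 0.44 0 0; -0.51 0.62 0 0; -0.66 0.8 0 0; -0.73 0.89 0 0; -0.73 0.89 0 0; -0.73 0.89 0 0"}}

```text
time: 3.3
tool_pos: [0.5115, 0.0318, 0.2194]
ee_rot: [-3.141, -0.001, 1.762]
wrist_force: [-0.5, 0.5, 0.4]
width: 0.0008
finger_force: 0.0
```

Call:
{"op": "carry_out", "data": {"motion": "-0.07 0.09 0 0; -0.21 0.26 0 0; -0.36 0.44 0 0; -0.51 0.62 0 0; -0.66 0.8 0 0; -0.73 0.89 0 0; -0.73 0.89 0 0; -0.73 0.89 0 0"}}

```text
time: 4.1
tool_pos: [0.6628, -0.0498, 0.2197]
ee_rot: [-3.141, -0.001, 1.763]
wrist_force: [-0.4, 0.3, -0.1]
width: 0.0005
finger_force: 0.0
```

Run:
```python
from h import *
b=snap('top','t1'); im=b['image'][60:260,180:380]
cv2.imwrite('pics/c1.png',cv2.resize(im[:,:,::-1],None,fx=3,fy=3,interpolation=cv2.INTER_CUBIC))
o=robot.get_obs(); print(o['tool_pos'],o['ee_rot'],o['joint_positions'])
```

```text
[ 0.66265112 -0.04968609  0.22008361] [ 3.14152390e+00 -4.20787652e-04  1.76301783e+00] [-1.60332294e-01  3.46754267e-01  1.06084419e+00  4.24288896e-04
  1.73407496e+00 -3.52484826e-01]
```

View pics/c1.png

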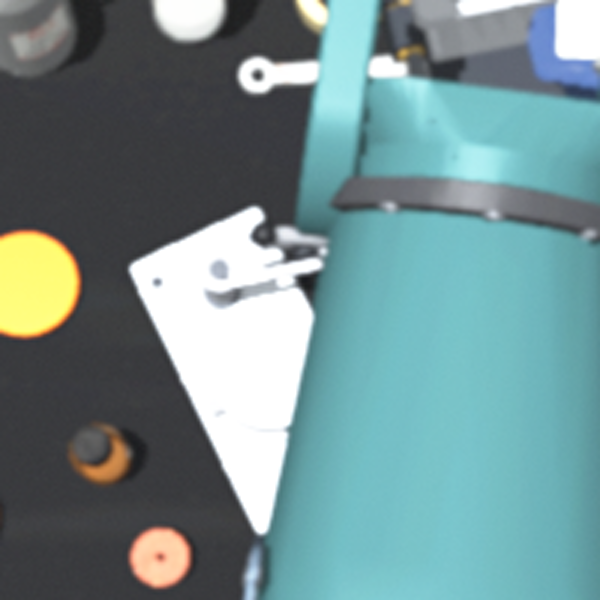

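The arm hides the strap's tip in this view. The pivot, at (220,270) in the crop, has not moved, and the plate and bystanders look undisturbed. The hand stands beside the strap's far side, so I'll go down.

Call:
{"op": "carry_out", "data": {"motion": "0 0 0.08 0; 0 0 0.25 0; 0 0 0.45 0; 0 0 0.65 0; 0 0 0.83 0; 0 0 0.95 0; 0 0 1 0; 0 0 1 0"}}

```text
time: 4.95
tool_pos: [0.6621, -0.0503, 0.0679]
ee_rot: [-3.139, -0.001, 1.762]
wrist_force: [0.2, 0.5, 0.2]
width: 0.0002
finger_force: 0.0
```

```bash
cat > plan.py <<'E'
import numpy as np,sys
# sweep: th0 th1, cmd pose x y yaw ; prints rows of shares
piv=np.array([.5948,.0704]); fy=.442; r=.133; off=.0125+.0125
x,y,yaw,t0,t1=map(float,sys.argv[1:6])
T=np.array([[np.cos(yaw),np.sin(yaw)],[np.sin(yaw),-np.cos(yaw)]])
for k in range(1,9):
    t=t0+(t1-t0)*k/8; a=fy+np.pi+t
    p=piv+r*np.array([np.cos(a),np.sin(a)])+off*np.array([-np.sin(a),np.cos(a)])
    s=T@(p-[x,y])/.15
    # tool y angle = yaw-pi/2 should be a+pi/2
    dy=(a+np.pi-yaw+np.pi)%(2*np.pi)-np.pi
    print(np.round([*s,-dy/np.pi],2),np.round(p,3),round(t,2))
E
python3 plan.py .6635 -.0497 1.762 1.45 1.05; python3 -c "
from h import *
o=robot.get_obs();print(o['tool_pos'])"
```

```text
[ 0.   -0.06 -0.03] [ 0.655 -0.051] 1.4
[-0.01 -0.1  -0.01] [ 0.648 -0.054] 1.35
[-0.02 -0.15  0.01] [ 0.642 -0.056] 1.3
[-0.02 -0.19  0.02] [ 0.636 -0.059] 1.25
[-0.03 -0.24  0.04] [ 0.629 -0.06 ] 1.2
[-0.03 -0.28  0.05] [ 0.623 -0.062] 1.15
[-0.03 -0.33  0.07] [ 0.616 -0.063] 1.1
[-0.03 -0.37  0.09] [ 0.609 -0.064] 1.05
[ 0.66207015 -0.05026431  0.06793959]
```

Call:
{"op": "carry_out", "data": {"motion": "0 -0.06 0 0; -0.01 -0.1 0 0; -0.02 -0.15 0 0.01; -0.02 -0.19 0 0.02; -0.03 -0.24 0 0.04; -0.03 -0.28 0 0.05; -0.03 -0.33 0 0.07; -0.03 -0.37 0 0.09"}}

```text
time: 5.75
tool_pos: [0.61, -0.0663, 0.0702]
ee_rot: [3.14, 0.0, 1.475]
wrist_force: [1.2, -0.4, 0.8]
width: 0.0009
finger_force: 0.7
```

```bash
cat > upd.py <<'E'
import numpy as np,sys
x,y,yaw,a,b,t=map(float,sys.argv[1:7])
print(*np.round([x+.15*(a*np.cos(yaw)+b*np.sin(yaw)),y+.15*(a*np.sin(yaw)-b*np.cos(yaw)),yaw-t*np.pi],4))
E
P=$(python3 upd.py .6635 -.0497 1.762 -.03 -.37 .09); echo $P; python3 plan.py $P 1.05 .6; python3 -c "
from h import *
o=robot.get_obs();print(o['tool_pos'],o['ee_rot'],o['wrist_force'])"
```

```text
0.6099 -0.0647 1.4793
[-0.01 -0.05  0.01] [ 0.602 -0.065] 0.99
[-0.01 -0.11  0.03] [ 0.594 -0.065] 0.94
[-0.01 -0.16  0.05] [ 0.586 -0.065] 0.88
[-0.01 -0.21  0.07] [ 0.579 -0.064] 0.82
[-0.01 -0.26  0.09] [ 0.571 -0.063] 0.77
[-0.01 -0.31  0.1 ] [ 0.564 -0.061] 0.71
[ 0.   -0.36  0.12] [ 0.557 -0.059] 0.66
[ 0.01 -0.41  0.14] [ 0.549 -0.057] 0.6
[ 0.60995712 -0.06625178  0.07024098] [3.13971072e+00 2.53279425e-04 1.47545613e+00] [ 1.1609255  -0.39578253  0.83436096]
```

Contact is made, with about 1 N along the push. I'll keep going.

Call:
{"op": "carry_out", "data": {"motion": "-0.01 -0.05 0 0.01; -0.01 -0.11 0 0.03; -0.01 -0.16 0 0.05; -0.01 -0.21 0 0.07; -0.01 -0.26 0 0.09; -0.01 -0.31 0 0.1; 0 -0.36 0 0.12; 0.01 -0.41 0 0.14"}}

```text
time: 6.55
tool_pos: [0.5484, -0.059, 0.0697]
ee_rot: [3.141, 0.0, 1.037]
wrist_force: [2.1, -0.1, -0.3]
width: 0.0005
finger_force: 0.7
```

```bash
P=$(python3 upd.py .6099 -.0647 1.4793 .01 -.41 .14); echo $P; python3 plan.py $P .6 .15; python3 -c "
from h import *
o=robot.get_obs();print(o['tool_pos'],o['ee_rot'],o['wrist_force'])
snap('top','t2');s=snap('scene','s2'); im=s['image'][140:290,190:390]
cv2.imwrite('pics/c2.png',cv2.resize(im[:,:,::-1],None,fx=4,fy=4,interpolation=cv2.INTER_CUBIC))"
```

```text
0.5488 -0.0576 1.0395
[-0.   -0.05  0.02] [ 0.542 -0.054] 0.54
[-0.01 -0.1   0.04] [ 0.535 -0.051] 0.49
[-0.01 -0.15  0.05] [ 0.529 -0.048] 0.43
[-0.01 -0.2   0.07] [ 0.522 -0.044] 0.38
[-0.01 -0.25  0.09] [ 0.516 -0.039] 0.32
[-0.   -0.3   0.11] [ 0.51  -0.035] 0.26
[ 0.01 -0.35  0.12] [ 0.504 -0.03 ] 0.21
[ 0.02 -0.4   0.14] [ 0.498 -0.025] 0.15
[ 0.5483713  -0.05896314  0.06965781] [3.14086528e+00 2.17199287e-04 1.03659656e+00] [ 2.13385185 -0.07607823 -0.26740239]
```

View pics/c2.png

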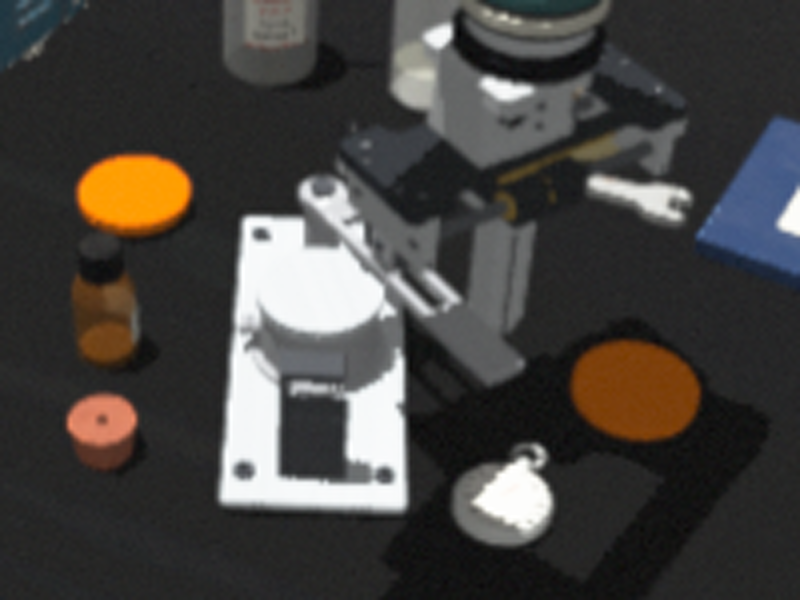

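The fingers, at about (500,280) in the crop, are against the strap's outer side. The strap runs from the pivot (322,188) to the tip (505,370) and is swinging in, and the lid is seated. The bystanders are untouched, so I'll continue.

Call:
{"op": "carry_out", "data": {"motion": "0 -0.05 0 0.02; -0.01 -0.1 0 0.04; -0.01 -0.15 0 0.05; -0.01 -0.2 0 0.07; -0.01 -0.25 0 0.09; 0 -0.3 0 0.11; 0.01 -0.35 0 0.12; 0.02 -0.4 0 0.14"}}

```text
time: 7.45
tool_pos: [0.4984, -0.0262, 0.0694]
ee_rot: [3.141, 0.001, 0.599]
wrist_force: [0.1, -1.3, 0.6]
width: 0.0006
finger_force: 0.7
```

```bash
P=$(python3 upd.py .5488 -.0576 1.0395 .02 -.4 .14); echo $P; python3 plan.py $P .15 -.05; python3 -c "
from h import *
o=robot.get_obs();print(o['tool_pos'],o['ee_rot'],o['wrist_force'])"
```

```text
0.4986 -0.0246 0.5997
[-0.   -0.02  0.01] [ 0.496 -0.022] 0.12
[-0.01 -0.05  0.02] [ 0.494 -0.02 ] 0.1
[-0.01 -0.07  0.03] [ 0.492 -0.017] 0.07
[-0.01 -0.09  0.03] [ 0.489 -0.014] 0.05
[-0.01 -0.11  0.04] [ 0.487 -0.012] 0.02
[-0.01 -0.14  0.05] [ 0.485 -0.009] -0.0
[-0.02 -0.16  0.06] [ 0.483 -0.006] -0.03
[-0.02 -0.18  0.07] [ 0.481 -0.004] -0.05
[ 0.49835546 -0.02621592  0.0693928 ] [3.14075021e+00 8.86955547e-04 5.98654062e-01] [ 0.10775631 -1.28206356  0.577302  ]
```

Call:
{"op": "carry_out", "data": {"motion": "0 -0.02 0 0.01; -0.01 -0.04 0 0.02; -0.01 -0.06 0 0.03; -0.01 -0.08 0 0.03; -0.01 -0.1 0 0.04; -0.01 -0.12 0 0.05; -0.01 -0.14 0 0.05; -0.01 -0.14 0 0.05"}}

```text
time: 8.25
tool_pos: [0.4851, -0.009, 0.0693]
ee_rot: [-3.141, 0.001, 0.444]
wrist_force: [-0.3, -1.4, -0.0]
width: 0.0006
finger_force: 0.2
```

```bash
python3 upd.py .4986 -.0246 .5997 -.01 -.14 .05; python3 -c "
from h import *
o=robot.get_obs();print(o['tool_pos'],o['ee_rot'],o['wrist_force'])"
```

```text
0.4855 -0.0081 0.4426
[ 0.4851172  -0.00896184  0.06925451] [-3.14092068e+00  5.76130819e-04  4.43889554e-01] [-0.31445546 -1.38664227 -0.01781268]
```

Call:
{"op": "carry_out", "data": {"motion": "0 -0.01 0 0; 0 -0.01 0 0; 0 -0.02 0 0; 0 -0.02 0 0; 0 -0.03 0 0; 0 -0.03 0 0; 0 -0.03 0 0; 0 -0.03 0 0"}}

```text
time: 9.05
tool_pos: [0.4848, -0.0082, 0.0694]
ee_rot: [3.135, 0.0, 0.442]
wrist_force: [3.9, -9.8, -2.1]
width: 0.0004
finger_force: 4.8
```

The force rose to about 10 N with almost no motion, so the strap is on its stop. I'll press once more, then back off and up.

Call:
{"op": "carry_out", "data": {"motion": "0 -0.01 0 0; 0 -0.01 0 0; 0 -0.01 0 0; 0 0.03 0 0; 0 0.1 0 0; 0 0.2 0 0; 0 0.28 -0.1 0; 0 0.3 -0.3 0"}}

```text
time: 9.85
tool_pos: [0.5017, -0.0468, 0.1122]
ee_rot: [-3.137, 0.005, 0.441]
wrist_force: [0.3, 0.4, 0.3]
width: 0.0006
finger_force: 0.0
```

Call:
{"op": "carry_out", "data": {"motion": "0 0.1 -0.2 0; 0 0.3 -0.5 0; 0 0.5 -0.8 0; 0 0.7 -1 0; 0 0.9 -1 0; 0 1 -1 0; 0 1 -1 0; 0 1 -1 0"}}

```text
time: 10.65
tool_pos: [0.5664, -0.1807, 0.2625]
ee_rot: [-3.138, 0.002, 0.442]
wrist_force: [-0.2, -0.2, -0.2]
width: 0.0006
finger_force: 0.0
```

Run:
```python
from h import *
o=robot.get_obs();print(o['tool_pos'],o['ee_rot'],o['wrist_force'])
a=snap('top','t3')['image'][110:260,195:345]; s=snap('scene','s3')['image'][140:290,190:340]
cv2.imwrite('pics/c3.png',cv2.resize(np.hstack([a,s])[:,:,::-1],(800,400),interpolation=cv2.INTER_CUBIC))
```

```text
[ 0.56639582 -0.18070881  0.26253707] [-3.13777098e+00  2.04391175e-03  4.42362735e-01] [-0.23699245 -0.17863357 -0.18830157]
```

View pics/c3.png

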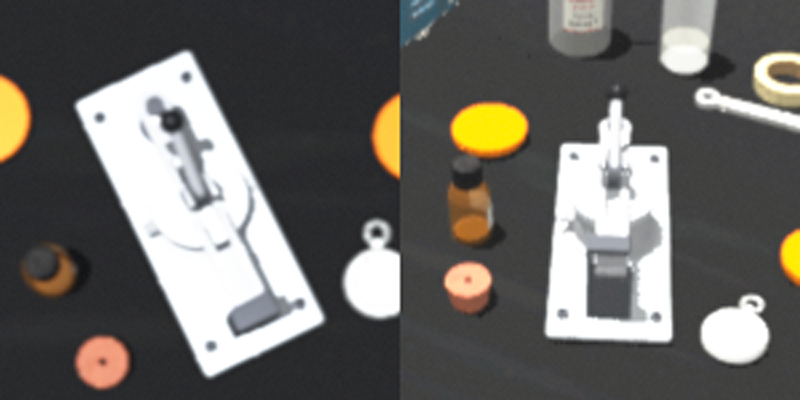

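The strap is over the lid with its tip inside the keeper, which is at (255,315) in the left crop. The lever is still raised, with its ball at (171,120) top and (616,91) scene, and the lid and bystanders are in place. Next I'll measure the ball and the strap's angle.

Run:
```python
from h import *
t=load('t3');s=load('s3')
def dark(s,c,r=5):
    u,v=map(int,map(round,c)); g=s['image'][v-r:v+r+1,u-r:u+r+1].max(2).astype(float)
    w=np.clip(90-g,0,None); yy,xx=np.mgrid[-r:r+1,-r:r+1]; return u+(w*xx).sum()/w.sum(), v+(w*yy).sum()/w.sum()
k=150/400
ut=dark(t,(195+171*k,110+120*k)); us=(190+216*k,140+91*k)
o1,d1=ray(t,ut);o2,d2=ray(s,us)
q=np.linalg.lstsq(np.c_[d1,-d2],o2-o1,rcond=None)[0]; p1=o1+q[0]*d1;p2=o2+q[1]*d2
print('ball',ut,p1,p2,p1-p2)
# pose from 4 corners in top crop
pts=[(76,105),(190,50),(325,320),(208,377)]
W=np.array([onz(t,(195+u*k-.3,110+v*k-.3),.012)[:2] for u,v in pts])
c=W.mean(0); e=(W[0]-W[3])+(W[1]-W[2]); yaw=np.arctan2(e[1],e[0]); print('c',c,'yaw',yaw,np.linalg.norm(W[0]-W[3]),np.linalg.norm(W[0]-W[1]))
for cc,y in ((c,yaw),(np.array([.5267,.0384]),.442)):
  R=np.array([[np.cos(y),-np.sin(y)],[np.sin(y),np.cos(y)]])
  b=R.T@(((p1+p2)/2)[:2]-cc); print('ball in fixture',b,'phi',np.arctan2((p1+p2)[2]/2-.088,b[0]),np.hypot((p1+p2)[2]/2-.088,b[0]))
```

```text
ball (np.float64(259.3980378416258), np.float64(154.98668535388927)) [0.56867323 0.05689442 0.12819953] [0.56828407 0.05757202 0.12810581] [ 3.89162370e-04 -6.77601389e-04  9.37231610e-05]
c [0.52613189 0.03825602] yaw 0.43765822018617073 0.23829577600965077 0.10102681820576521
ball in fixture [ 0.04639834 -0.00075885] phi 0.713361249016896 0.06135994421247705
ball in fixture [ 0.04581951 -0.00084743] phi 0.7195785217188146 0.060923428771436576
```

The ball is at (0.5685, 0.0572, 0.128). That puts the lever at about 0.13 rad, with a 61 mm radius against the 62 mm given and within 1 mm of the centreline, so it all fits. I'll go in behind the ball on the keeper side.

Call:
{"op": "carry_out", "data": {"motion": "0.06 -0.1 0 0; 0.17 -0.3 0 0; 0.28 -0.5 0 0; 0.4 -0.7 0 0; 0.51 -0.9 0 0; 0.57 -1 0 0; 0.57 -1 0 0; 0.57 -1 0 0"}}

```text
time: 11.55
tool_pos: [0.5797, -0.0081, 0.2647]
ee_rot: [3.141, 0.0, 0.444]
wrist_force: [0.6, 0.2, 0.6]
width: 0.0004
finger_force: 0.0
```

Call:
{"op": "carry_out", "data": {"motion": "0 -0.1 0 0; 0 -0.25 0 0; 0 -0.38 0.1 0; 0 -0.43 0.25 0; 0 -0.43 0.42 0; 0 -0.43 0.57 0; 0 -0.43 0.64 0; 0 -0.43 0.65 0"}}

```text
time: 12.35
tool_pos: [0.5514, 0.0488, 0.1654]
ee_rot: [-3.14, 0.003, 0.441]
wrist_force: [0.3, 0.1, 0.1]
width: 0.0007
finger_force: 0.0
```

Run:
```python
from h import *
o=robot.get_obs();print(o['tool_pos'],o['ee_rot'],o['wrist_force'])
C=np.array([.5264,.0384]);R=np.array([[np.cos(.44),-np.sin(.44)],[np.sin(.44),np.cos(.44)]])
f=R.T@(o['tool_pos'][:2]-C); z=o['tool_pos'][2]; print('fixture',f,z)
for k,ph in enumerate(np.linspace(.72,.0,13)):
  x=.062*np.cos(ph)-.009*np.sin(ph)-.008+.004*k/12; zz=.088+.062*np.sin(ph)+.009*np.cos(ph)+.014
  print(round(ph,2),np.round([(x-f[0])/.15,-(-.0005-f[1])/.15,(z-zz)/.15],3))
a=snap('scene','s4')['image'][140:240,220:320]
cv2.imwrite('pics/c4.png',cv2.resize(a[:,:,::-1],(500,500),interpolation=cv2.INTER_CUBIC))
```

```text
[0.55140326 0.04880927 0.16539023] [-3.13997608e+00  2.84499189e-03  4.41279808e-01] [0.30695158 0.10258176 0.0553897 ]
fixture [ 0.02705546 -0.00123207] 0.16539022967589673
0.72 [ 0.037 -0.005  0.105]
0.66 [ 0.058 -0.005  0.122]
0.6 [ 0.078 -0.005  0.14 ]
0.54 [ 0.097 -0.005  0.159]
0.48 [ 0.114 -0.005  0.179]
0.42 [ 0.13  -0.005  0.199]
0.36 [ 0.145 -0.005  0.221]
0.3 [ 0.159 -0.005  0.243]
0.24 [ 0.171 -0.005  0.266]
0.18 [ 0.182 -0.005  0.29 ]
0.12 [ 0.192 -0.005  0.314]
0.06 [ 0.2   -0.005  0.338]
0.0 [ 0.206 -0.005  0.363]
```

View pics/c4.png

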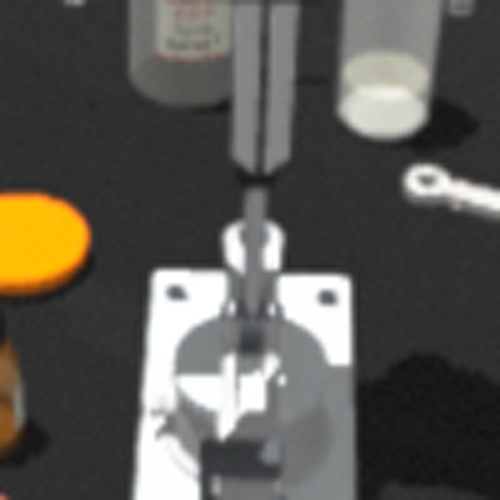

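The closed fingertips, at (262,165) in the crop, are directly in line with the lever and just above and behind the ball at (258,182). Now I'll push along its arc.

Call:
{"op": "carry_out", "data": {"motion": "0 0 0.05 0; 0 0 0.1 0; 0.03 0 0.11 0; 0.06 0 0.12 0; 0.08 0 0.14 0; 0.1 0 0.16 0; 0.11 0 0.18 0; 0.13 0 0.2 0"}}

```text
time: 13.2
tool_pos: [0.5707, 0.0575, 0.1372]
ee_rot: [3.141, -0.001, 0.442]
wrist_force: [-1.9, -0.5, 0.9]
width: 0.0003
finger_force: 0.6
```

Call:
{"op": "carry_out", "data": {"motion": "0.015 0 0.02 0; 0.03 0 0.045 0; 0.04 0 0.065 0; 0.05 0 0.09 0; 0.06 0 0.11 0; 0.07 0 0.13 0; 0.08 0 0.15 0; 0.08 0 0.16 0"}}

```text
time: 14.0
tool_pos: [0.5808, 0.0622, 0.1134]
ee_rot: [3.141, 0.001, 0.442]
wrist_force: [-4.4, -0.5, 9.4]
width: 0.0006
finger_force: 4.9
```

Run:
```python
from h import *
o=robot.get_obs();print(o['tool_pos'],o['ee_rot'],o['wrist_force'])
a=snap('scene','s5')['image'][140:240,220:320]
cv2.imwrite('pics/c5.png',cv2.resize(a[:,:,::-1],(500,500),interpolation=cv2.INTER_CUBIC))
```

```text
[0.58081731 0.0621558  0.11343464] [3.14114968e+00 7.05939086e-04 4.42008589e-01] [-4.39313372 -0.49596254  9.3541463 ]
```

View pics/c5.png

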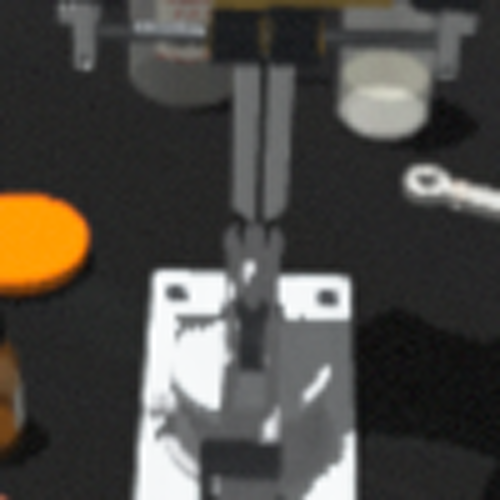

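The lever is nearly level with the fingers on the ball, and the force is 9 N. I'll press further to prove the stop.

Call:
{"op": "carry_out", "data": {"motion": "0 0 0.01 0; 0 0 0.01 0; 0 0 0.02 0; 0 0 0.02 0; 0 0 0.03 0; 0 0 0.03 0; 0 0 0.03 0; 0 0 0.03 0"}}

```text
time: 14.85
tool_pos: [0.5811, 0.0622, 0.1129]
ee_rot: [3.14, -0.002, 0.442]
wrist_force: [-8.2, -2.1, 17.4]
width: 0.0003
finger_force: 8.8
```

It is on its stop: 17 N and only 0.5 mm of travel. I'll lift off and get clear.

Call:
{"op": "carry_out", "data": {"motion": "-0.01 0 -0.02 0; -0.01 0 -0.06 0; -0.01 0 -0.15 0; -0.01 0 -0.3 0; -0.01 0 -0.5 0; -0.01 0 -0.7 0; -0.01 0 -0.9 0; -0.01 0 -1 0"}}

```text
time: 15.65
tool_pos: [0.5808, 0.062, 0.2621]
ee_rot: [3.14, -0.005, 0.442]
wrist_force: [-0.6, 0.4, 0.7]
width: 0.0006
finger_force: 0.0
```

Call:
{"op": "carry_out", "data": {"motion": "0 0.1 0 0; 0 0.3 0 0; 0 0.5 0 0; 0 0.7 0 0; 0 0.9 0 0; 0 1 0 0; 0 1 0 0; 0 1 0 0"}}

```text
time: 16.45
tool_pos: [0.6435, -0.0734, 0.2573]
ee_rot: [-3.14, 0.001, 0.442]
wrist_force: [-0.8, 1.0, 0.1]
width: 0.0004
finger_force: 0.0
```

Call:
{"op": "carry_out", "data": {"motion": "0 0.1 0 0; 0 0.25 0 0; 0 0.4 0 0; 0 0.5 0 0; 0 0.5 0 0; 0 0.5 0 0; 0 0.5 0 0; 0 0.5 0 0"}}

```text
time: 17.25
tool_pos: [0.6758, -0.1405, 0.2589]
ee_rot: [3.142, -0.001, 0.443]
wrist_force: [-1.2, 0.4, 0.8]
width: 0.0005
finger_force: 0.0
```

Run:
```python
from h import *
o=robot.get_obs();print(o['time'],o['tool_pos'],o['wrist_force'])
a=snap('top','t6')['image'][110:260,195:345]; s=snap('scene','s6')['image'][140:290,190:340]
cv2.imwrite('pics/c6.png',cv2.resize(np.hstack([a,s])[:,:,::-1],(800,400),interpolation=cv2.INTER_CUBIC))
t=load('t6'); R=np.array([[np.cos(.44),-np.sin(.44)],[np.sin(.44),np.cos(.44)]])
for ph in (.05,.15,.25): print(ph,[(proj(load(n),[*(np.array([.5264,.0384])+R@[.062*np.cos(ph),0]),.088+.062*np.sin(ph)])[0]-o0)/.375+off for n,o0,off in (('t6',[195,110],[0,0]),('s6',[190,140],[400,0]))])
```

```text
17.25 [ 0.67583586 -0.14046636  0.25893837] [-1.18561318  0.4141123   0.7984633 ]
0.05 [array([161.21845301, 114.36236189]), array([614.46989802, 114.26367498])]
0.15 [array([161.42670402, 112.9511238 ]), array([614.65670594, 109.0810372 ])]
0.25 [array([162.0120402 , 112.30061628]), array([614.83172683, 104.36677028])]
```

View pics/c6.png

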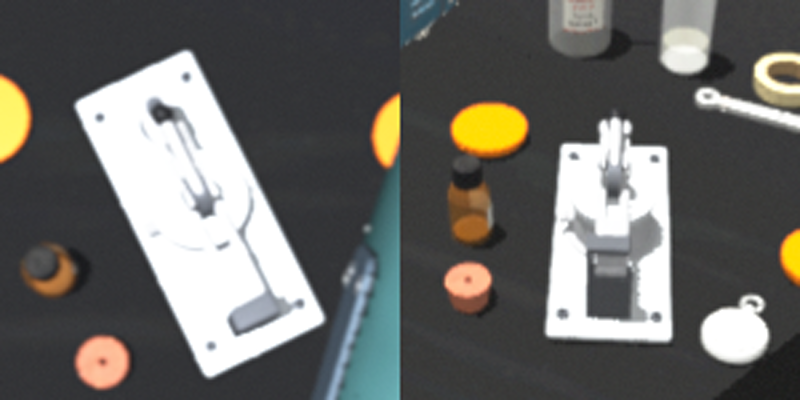

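The ball shows at about (160,112) top and (614,116) scene, matching the fully-down prediction of (161,114) and (614,114). The strap is home in the keeper, the bystanders are untouched and the arm is clear, so I'll hand in.

```bash
python3 -c "
from bench import robot
print(robot.close_job())"
```

```text
the job is handed in; nothing more can be done
None
```

The clamp is closed and the job handed in at about 17 s: strap pushed home against its stop first, then the lever pressed down to its stop; the lid is still seated, the bystanders look undisturbed, and the arm finished clear.

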